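Put the reloaded label printer back into service

TASK

A new roll has just been put into the label printer. With closed fingertips, gripping and lifting nothing, push its open lid down until it clicks fully shut, then switch the printer on by pressing the raised half of its rocker switch right over, and then press the long feed key, keep it fully down for a good two seconds so that the printer measures the new labels, and let it come up again. Leave the small round cancel key alone, do not shove the printer along the bench, and do not disturb the things standing round it.

Things in the scene. Friction and masses are not known exactly. Their poses are not given: they have to be found in the camera images.
- printer: Light grey bench label printer with dark grey lid, loose, 2.2 kg, 240 mm deep (x), 190 wide (y). Origin: middle of its underside; x from front to rear, y to its left, z up. Left of its top: the lid. Right: a flat strip 115 mm up with rocker switch, long feed key, round cancel key in a row from rear to front at y = -62 mm. The shut lid stands 24 mm above the strip; its edge is 36 mm left of the row.
- lid (a joint): Lid hinge, rad: 0 = fully shut, grows as it opens; starts part open. Hinge line along the printer's y through x = 105, y = 34, z = 115 mm of its frame. The lid stays where it is left and moves with 1 to 2 N at its front; in the last 0.05 rad a spring catch resists with 4 to 8 N, then snaps it shut.
- lid_press (a point): Middle of the top of the grooved press bar at the lid's front edge, moving with the lid: in the shut lid 189 mm in front of the hinge line and 24 mm above it. The bar is 60 mm deep, 120 mm wide. Site z: the lid's outward normal; x: along the lid toward the hinge.
- rocker (a joint): Power rocker, in rad: 0 = off (the half nearer the printer's front stands up), 0.36 = on (that half pressed down). Past the middle it snaps over by itself; pressing takes about 4 to 7 N at the middle of the raised half. Pivot at x = 60 mm, y = -62 mm, z = 120 mm in the printer's frame.
- rocker_half (a point): Middle of the top face of the rocker's front half, the half to press (22 x 23 mm), 12 to 16 mm in front of the pivot. It stands 17 mm above the strip when off and 12 mm when on.
- feed_key (a joint): Long feed key, travel in m: 0 = up, 0.005 = fully down; spring return, 1 N to start and 3.5 N at the bottom.
- feed_top (a point): Middle of the top of the long feed key (18 mm along the printer's x, 34 mm across), 10 mm above the operator strip when up, 72 mm in front of the rocker's pivot.
- cancel_key (a joint): Small round cancel key, travel in m: 0 = up, 0.005 = down. Not to be pressed.
- cancel_top (a point): Middle of the top of the round cancel key (15 mm across), 60 mm in front of the feed key, 9 mm above the strip.
- pot_a: Sample pot with screw lid, 50 mm across, 66 mm tall, standing to the left of the printer. Origin: middle of its underside.
- thermometer: White food thermometer, 46 x 152 x 18 mm, lying to the right of the printer. Origin: middle of its underside, y along its length.
- pen: Ball pen, 142 mm long, 12 mm thick, lying in front of the printer. Origin: middle of its underside, y along its length.
- pot_b: Sample pot, 50 mm across, 66 mm tall, behind the printer. Origin: middle of its underside.
- pot_c: Another such sample pot behind the printer.
- padlock: Padlock lying flat behind the printer, 76 x 38 x 20 mm. Origin: middle of its underside.

How it is judged:
By the outcome, as a careful person would: the job done as asked, in the order asked, and still so for the second after the job is handed in, with the robot touching nothing.
It also fails if it takes over 51 s, if anything falls off the work surface, if the arm or the gripper's body presses on something with over 40 N, if the wrist force passes 120 N, or if a joint passes its speed limit or range.

ROBOT

A 6-joint arm with a two-finger parallel gripper is mounted at the origin on a cart in front of the work surface, level with it; the furniture and walls round the work are solid. World frame = base frame: x ahead of the robot, y to its left, z up, the work surface at z = 0. Lengths are in m, angles in degrees, forces in N, time in s.
With the tool pointing down it reaches from about 0.325 to 0.85 m from the base axis. Payload 15.5 kg.
Tool frame: the origin (TCP) lies at the very end of the fingers, on their centre line; the grasp point (between the pads) lies 19 mm behind it; z points along the fingers, y is the direction in which the jaws open and shut (so a half turn about z gives the same grasp; the last joint's range is limited). The gripper opens to 91 mm and grips with 3 to 60 N. Pads are 32 mm wide; open, the fingers measure 118 mm over their backs; the gripper's body (76 mm by 178 mm) begins 60 mm behind the grasp point.
Start: joints at [62.137, 28.281, 77.091, -0, 74.628, -5.472], TCP at [0.238, 0.578, 0.179] pointing down, gripper open.
Joint ranges: [-166.48, 166.48], [-47.26, 123.95], [12.59, 153.08], [-70.14, 250.14], [6.76, 159.57], [-176.63, 176.63]. Speed limits (degrees/s): [108.29, 108.29, 147.25, 172.46, 172.46, 172.46].

INTERFACE

Orientations are given as [roll, pitch, yaw] about the fixed x, y, z axes, in that order (R = Rz(yaw) Ry(pitch) Rx(roll)).
In Python, from station import * gives the robot as it stands.
- The arm moves only by the shell command python3 -m pendant 'ROWS' [FORCE]. ROWS is JSON, a list of rows, each an object with "hand": the finger opening in cm, from 0 to 9.12; "slide": the shift along the tool's x, y, z in cm, a list of three; "twist": the turn about the tool's z in degrees. A call has 1 to 5 rows; each row shifts and turns the pose as measured when the row begins, along the tool's axes as they then stand; what a row does not reach is not made up. A row lasts 1/10 s, in which the tool goes at most 50 mm and 8.59 degrees, less where a joint would pass 70% of its speed; a pose out of reach is approached as far as the arm can. A call with a gripper value outside its range is refused whole. The fingers move at their own pace and stop on an object; FORCE is the grip in N (left out, the last holds). Time passes only in rows, so rows that do not move let the fingers close. It gives the time, the measured TCP pose, the force and the opening at its end, in the units of the state.
- get_state(): the state, without advancing time (a new reading comes with each control period).
- grab_frame(name): name is "side" or "top" or "wrist"; returns the picture (480x640x3 uint8, blue, green, red); there is no depth.
- camera_model(name): a dict with "intrinsics" (3x3 intrinsics, pixels), "eye" and "orientation" of the camera in the world; the wrist camera has in their place "mount" (4x4, takes a point from camera to tool coordinates, whose origin is the TCP and whose axes are the flange's). Camera axes: x right, y down, z forward; pixel columns grow to the right and rows downward; lengths in m; the calibration is good to about 2 mm. A picture is of the moment at which its call begins: read the wrist's pose just before it. camera_model takes no time and is no camera call.
- job_done(): hands the job in, once; it reports no verdict.
Trained networks look in the newest picture that a camera, given by its name, has taken for a name from the list of things; names that differ only in an ending like _2 or _b are one class to them, and where a whole thing is asked for, a point or a joint stands for the part that bears it (a point fixed in the world has none). Each returns a list of dicts, best first, with "score" (0 to 1); they miss things now and then, are a little off and sometimes report something else, mostly with a low value. They report only what shows in the picture. A call takes as long as a camera call.
- find_in(camera, target): "extent" ([left, top, width, height] in pixels, round what is visible of it).
- masks_of(camera, target): "region" (480x640 bool, what is visible of it) and "extent" ([left, top, width, height] in pixels, round what is visible of it).
The state is a dict: "clock": time; "joint_pos": joint angles; "dq": joint speeds; "effort": joint torques, N m; "tcp_pos": TCP position; "tool_rot": TCP orientation; "ft_force": force on the tool from outside, world axes, zero at the start; "torque": the same for the moment, N m; "width": finger opening in m.
Only numpy, scipy, OpenCV 4.12 (cv2) and the standard library are available. Lean on these libraries where they do the work, as an engineer would, in place of code of your own. Each camera call takes 0.05 s, during which the arm holds its last target.

## Working session

There is one attempt and no reset: what is moved stays moved. The work goes in short steps, Python scripts to look and compute and a shell command to move; the robot and the scene stay as the last step left them, time stands still between calls to the robot, and variables do not carry over. Pictures are saved under pics/ and viewed, and the job is handed in when it is done.

```bash
mkdir -p pics; ls
python3 - <<'E'
from station import *
import cv2
print(get_state())
for n in ("side","top","wrist"):
    im=grab_frame(n); cv2.imwrite(f"pics/{n}0.png",im); print(n,camera_model(n))
E
```

```text
pics
{'clock': 0.0, 'joint_pos': array([ 6.21374203e+01,  2.83169751e+01,  7.71289944e+01, -2.66296121e-03,
        7.46285981e+01, -5.47007623e+00]), 'dq': array([-0.03545488,  0.0619634 , -0.02103554, -0.01525776,  0.11338786,
       -0.07430166]), 'effort': array([ 1.39980839e-03, -8.78840160e+01, -3.81862342e+01,  7.07192346e-02,
        5.33253222e-02, -6.44300417e-05]), 'tcp_pos': array([0.23787941, 0.57747617, 0.1787046 ]), 'tool_rot': array([-1.79925527e+02, -4.55312920e-03,  1.57608201e+02]), 'ft_force': array([-1.1781865 ,  0.80885182,  0.32868493]), 'torque': array([ 0.028013  , -0.05877813, -0.03237417]), 'width': 0.09128059308240279}
side {'intrinsics': array([[610.74011245,   0.        , 320.95198478],
       [  0.        , 610.74011245, 237.42513808],
       [  0.        ,   0.        ,   1.        ]]), 'eye': array([ 0.1709588 , -0.96911974,  0.70256621]), 'orientation': array([-1.19590166e+02,  5.17501984e-02, -2.33085941e+01])}
top {'intrinsics': array([[522.87632342,   0.        , 315.87351358],
       [  0.        , 522.87632342, 236.38975038],
       [  0.        ,   0.        ,   1.        ]]), 'eye': array([ 0.53066474, -0.02838942,  0.97667587]), 'orientation': array([-175.86364337,    1.12852737,  -91.53916179])}
wrist {'intrinsics': array([[372.46491285,   0.        , 319.33690209],
       [  0.        , 372.46491285, 243.47302501],
       [  0.        ,   0.        ,   1.        ]]), 'mount': array([[ 4.95251361e-04, -9.59527191e-01, -2.81615561e-01,
         7.99645609e-02],
       [ 9.99999876e-01,  4.60330406e-04,  1.90159087e-04,
         2.82116713e-04],
       [-5.28266093e-05, -2.81615620e-01,  9.59527300e-01,
        -2.04642406e-01],
       [ 0.00000000e+00,  0.00000000e+00,  0.00000000e+00,
         1.00000000e+00]])}
```

View pics/side0.png

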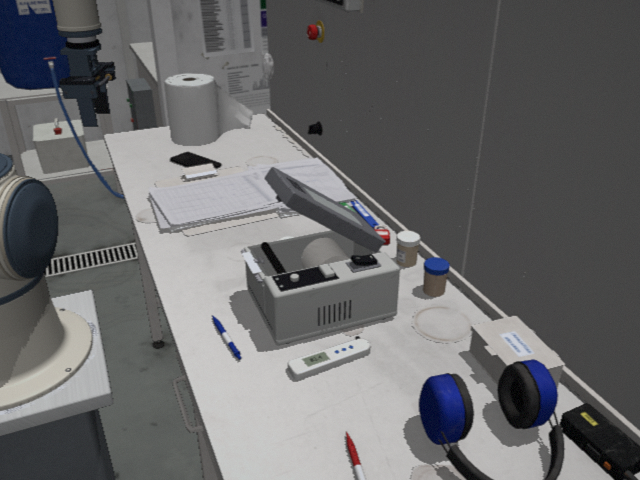

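View pics/top0.png

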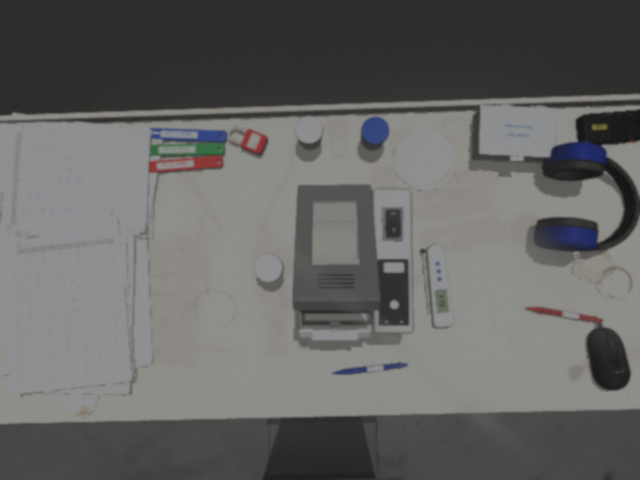

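View pics/wrist0.png

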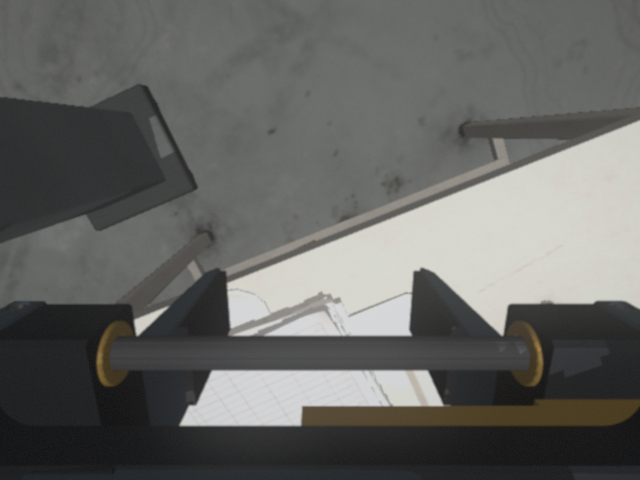

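```bash
cat > h.py <<'E'
from station import *
import numpy as np, cv2
from scipy.spatial.transform import Rotation as R
def cam(n):
    c=camera_model(n); return c["intrinsics"],np.array(c["eye"]),R.from_euler("xyz",c["orientation"],degrees=True).as_matrix()
def back(n,uv,z):
    K,e,Rm=cam(n); d=Rm@np.linalg.inv(K)@np.array([uv[0],uv[1],1.]); return e+d*(z-e[2])/d[2]
def proj(n,P):
    K,e,Rm=cam(n); p=K@(Rm.T@(np.array(P)-e)); return p[:2]/p[2]
E
python3 - <<'E'
from h import *
for n in ("top","side"):
    im=grab_frame(n)
    for t in ("rocker_half","feed_top","cancel_top","lid_press","lid","printer","pot_a","thermometer","pen","rocker"):
        r=find_in(n,t)[:2]
        print(n,t,[(np.round(x["extent"],1).tolist(),round(x["score"],2)) for x in r])
im=cv2.imread("pics/top0.png")[170:400,240:470]; cv2.imwrite("pics/topz.png",cv2.convertScaleAbs(cv2.resize(im,None,fx=2.6,fy=2.6,interpolation=cv2.INTER_CUBIC),alpha=1.5))
im=cv2.imread("pics/side0.png")[150:390,190:450]; cv2.imwrite("pics/sidez.png",cv2.resize(im,None,fx=2.5,fy=2.5,interpolation=cv2.INTER_CUBIC))
E
```

```text
top rocker_half [([385.4, 205.8, 15.5, 33.0], 0.72), ([387.4, 299.3, 9.7, 14.6], 0.61)]
top feed_top [([387.3, 263.8, 20.2, 9.2], 0.79)]
top cancel_top [([389.6, 296.7, 10.3, 12.6], 0.65), ([423.7, 243.8, 31.7, 83.0], 0.38)]
top lid_press [([291.7, 185.4, 87.4, 125.9], 0.73), ([383.6, 263.0, 23.9, 11.4], 0.15)]
top lid [([290.8, 183.9, 88.3, 130.2], 0.95)]
top printer [([294.1, 117.1, 30.5, 32.8], 0.41)]
top pot_a [([253.5, 253.3, 28.5, 27.3], 0.94), ([361.6, 118.6, 27.2, 31.0], 0.73)]
top thermometer [([420.7, 244.3, 33.4, 80.5], 0.77)]
top pen [([334.5, 362.0, 71.8, 14.2], 0.8), ([358.3, 116.9, 33.2, 34.0], 0.67)]
top rocker []
side rocker_half [([355.8, 252.5, 20.5, 12.9], 0.79)]
side feed_top [([317.5, 263.4, 17.3, 11.8], 0.5)]
side cancel_top [([422.6, 255.1, 26.9, 42.3], 0.18)]
side lid_press [([265.4, 166.4, 117.4, 82.4], 0.55)]
side lid [([264.0, 163.3, 119.0, 90.8], 0.89)]
side printer [([240.4, 161.9, 163.9, 185.7], 0.98), ([373.0, 223.3, 16.5, 22.4], 0.53)]
side pot_a [([423.7, 257.1, 25.9, 38.5], 0.74), ([396.7, 227.9, 23.5, 40.5], 0.72)]
side thermometer [([286.4, 335.6, 84.3, 44.4], 0.73)]
side pen [([210.3, 317.6, 28.5, 42.8], 0.61)]
side rocker [([349.0, 252.8, 26.4, 15.0], 0.57)]
```

View pics/topz.png

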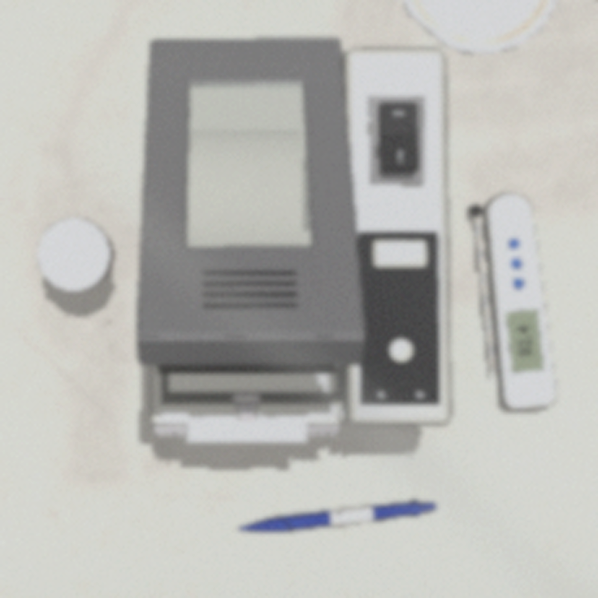

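View pics/sidez.png

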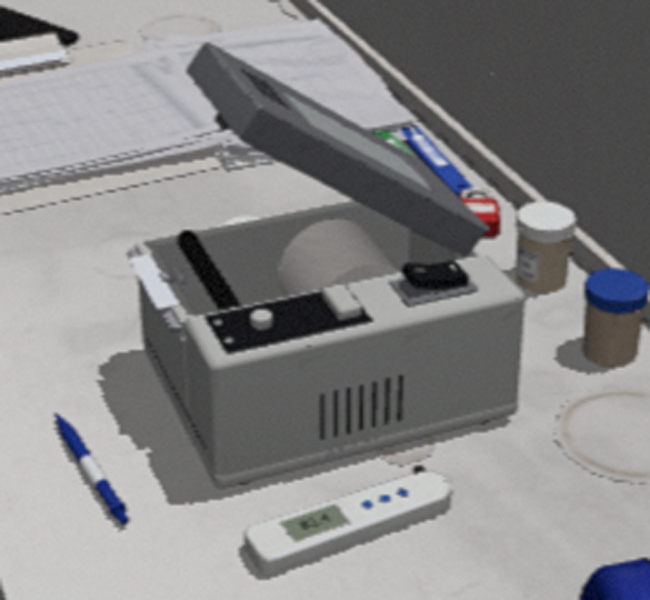

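```bash
cat >> h.py <<'E'
def lidpt(th,a,h,y):  # a mm in front of hinge, h above, printer frame m
    c,s=np.cos(th),np.sin(th)
    return np.array([.105-(a*c-h*s), y, .115+a*s+h*c])
def toW(p,P):
    c,s=np.cos(p[2]),np.sin(p[2]); return np.array([p[0]+c*P[0]-s*P[1],p[1]+s*P[0]+c*P[1],P[2]])
E
python3 - <<'E'
from h import *
from scipy.optimize import least_squares
fixed=[("top",(393.8,267.7),(-.012,-.062,.125)),("top",(394.2,304.6),(-.072,-.062,.124)),("top",(393.1,223.8),(.06,-.062,.125)),
("top",(409.6,189.2),(.12,-.095,.115)),("top",(412.7,331.5),(-.12,-.095,.115)),
("side",(326.8,270.5),(-.012,-.062,.125)),("side",(294.8,276.4),(-.072,-.062,.124)),("side",(364.4,258.8),(.06,-.062,.125))]
lid=[("top",(240+138/2.6,170+341/2.6),(.219,.024,.094)),("top",(240+363/2.6,170+339/2.6),(.219,.024,-.026)),
("side",(190+255/2.5,150+97/2.5),(.219,.024,-.026)),("side",(190+207/2.5,150+44/2.5),(.219,.024,.094))]
def f(p):
    r=[proj(n,toW(p,P))-uv for n,uv,P in fixed]+[proj(n,toW(p,lidpt(p[3],*P)))-uv for n,uv,P in lid]
    return np.ravel(r)
s=least_squares(f,[.5,0,0,.5],loss="soft_l1"); p=s.x
print(p,np.degrees(p[2:])); print(f(p).reshape(-1,2).round(1))
np.save("p.npy",p)
for n,P in dict(rock=(.046,-.062,.131),feed=(-.012,-.062,.125),cancel=(-.072,-.062,.124)).items(): print(n,toW(p,P).round(4))
for th in (p[3],.3,.2,.1,.05,0): print(th,toW(p,lidpt(th,.189,.024,.034)).round(4))
E
```

```text
[ 0.5521217  -0.07607604 -0.01980816  0.62779678] [-1.13492376 35.97010613]
[[-0.3 -0.4]
 [-0.1 -0.1]
 [-0.4 -0.7]
 [ 1.7 -1.7]
 [ 1.6  2.3]
 [-0.5 -2.8]
 [-0.5 -1.1]
 [-1.1  0.8]
 [-1.1 -0.3]
 [ 0.9 -0.1]
 [ 0.9  4.1]
 [-2.2 -0.8]]
rock [ 0.5969 -0.139   0.131 ]
feed [ 0.5389 -0.1378  0.125 ]
cancel [ 0.4789 -0.1366  0.124 ]
0.6277967842457012 [ 0.5189 -0.0414  0.2454]
0.3 [ 0.4843 -0.0407  0.1938]
0.2 [ 0.4773 -0.0406  0.1761]
0.1 [ 0.4722 -0.0405  0.1577]
0.05 [ 0.4702 -0.0404  0.1484]
0 [ 0.4688 -0.0404  0.139 ]
```

```bash
cat >> h.py <<'E'
def go(target,yaw=88.9):
    s=get_state(); t=s["tcp_pos"]; Rm=R.from_euler("xyz",s["tool_rot"],degrees=True).as_matrix()
    d=Rm.T@(np.array(target)-t)*100
    print("t",round(s["clock"],2),"tcp",t.round(4),"rot",np.round(s["tool_rot"],1),"F",np.round(s["ft_force"],1),"w",round(s["width"],4),"slide cm",d.round(2),"twist",round((s["tool_rot"][2]-yaw+180)%360-180,1))
E
python3 -m pendant '[{"hand":0,"slide":[0,0,-2.5],"twist":8.5},{"hand":0,"slide":[0,0,-2.5],"twist":8.5},{"hand":0,"slide":[0,0,-2.5],"twist":8.5},{"hand":0,"slide":[0,0,-2.5],"twist":8.5},{"hand":0,"slide":[0,0,-2.5],"twist":8.5}]' 15
python3 -m pendant '[{"hand":0,"twist":8.5},{"hand":0,"twist":8.5},{"hand":0,"twist":8.5},{"hand":0}]'
python3 -c "
from h import *
go([.519,-.041,.30])"
```

```text
clock: 1.75
tcp_pos: [0.237, 0.5759, 0.3046]
tool_rot: [-179.6, 0.3, 114.5]
ft_force: [-0.6, -0.3, 0.4]
width: 0.0541
t 1.75 tcp [0.237  0.5759 0.3046] rot [-179.6    0.3  114.5] F [-0.6 -0.3  0.4] w 0.0541 slide cm [-67.82   0.11   0.79] twist 25.6$[0]: bad value
```

```bash
python3 -m pendant '[{"hand":0,"slide":[-4.8,0,0],"twist":8.5},{"hand":0,"slide":[-4.8,0.7,0],"twist":8.5},{"hand":0,"slide":[-4.8,1.4,0],"twist":8.5},{"hand":0,"slide":[-4.4,2.1,0],"twist":0},{"hand":0,"slide":[-4.4,2.1,0],"twist":0}]' 
python3 -c "
from h import *
go([.519,-.041,.30])"
```

```text
clock: 2.25
tcp_pos: [0.3373, 0.353, 0.3086]
tool_rot: [179.9, -0.0, 88.4]
ft_force: [1.4, 0.3, 0.6]
width: 0.0144
t 2.25 tcp [0.3373 0.353  0.3086] rot [179.9  -0.   88.4] F [1.4 0.3 0.6] w 0.0144 slide cm [-38.89  19.25   0.85] twist -0.5
```

```bash
python3 -m pendant '[{"hand":0,"slide":[-4.4,2.1,0],"twist":0},{"hand":0,"slide":[-4.4,2.1,0],"twist":0},{"hand":0,"slide":[-4.4,2.1,0],"twist":0},{"hand":0,"slide":[-4.4,2.1,0],"twist":0},{"hand":0,"slide":[-4.4,2.1,0],"twist":0}]' 
python3 -m pendant '[{"hand":0,"slide":[-4.4,2.1,0],"twist":0},{"hand":0,"slide":[-4.4,2.1,0],"twist":0},{"hand":0,"slide":[-4.4,2.1,0],"twist":0},{"hand":0,"slide":[-3,2,0],"twist":0},{"hand":0,"slide":[0,0,0],"twist":0}]' 
python3 -c "
from h import *
go([.519,-.041,.27])
for n in ('side','top'): cv2.imwrite(f'pics/{n}1.png',grab_frame(n))"
```

```text
clock: 2.75
tcp_pos: [0.4369, 0.1235, 0.3097]
tool_rot: [179.8, -0.1, 88.5]
ft_force: [1.1, 0.5, -0.4]
width: 0.0006
clock: 3.25
tcp_pos: [0.518, -0.0515, 0.3104]
tool_rot: [179.6, -0.1, 88.2]
ft_force: [-0.7, -0.6, 0.2]
width: 0.0004
t 3.25 tcp [ 0.518  -0.0515  0.3104] rot [ 1.796e+02 -1.000e-01  8.820e+01] F [-0.7 -0.6  0.2] w 0.0004 slide cm [1.05 0.04 4.04] twist -0.7
```

View pics/side1.png

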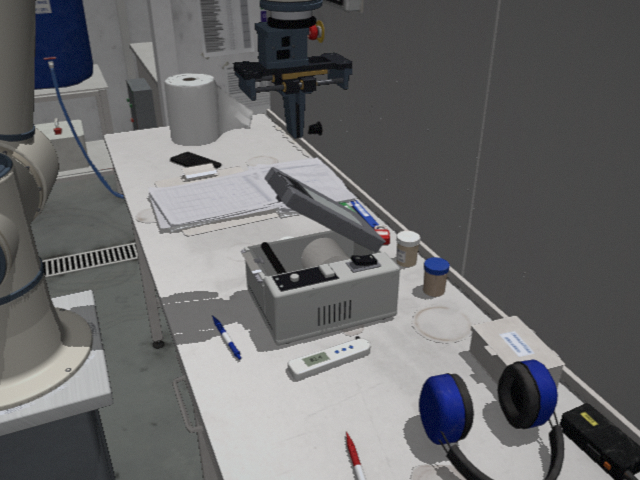

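```bash
python3 -c "
from h import *
print(proj('side',[.518,-.0515,.3104]),proj('top',[.518,-.0515,.3104]))
p=np.load('p.npy')
print(proj('side',toW(p,lidpt(p[3],.189,.024,.034))))"
```

```text
[295.25030006 153.98843358] [344.70330917 283.72202403]
[294.47984968 186.18164669]
```

View pics/top1.png

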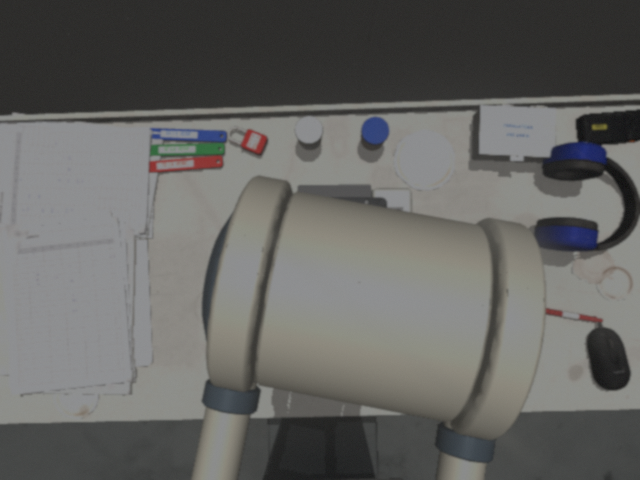

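```bash
python3 -c "
from h import *
im=cv2.imread('pics/side1.png')[40:260,210:430]
cv2.imwrite('pics/side1z.png',cv2.convertScaleAbs(cv2.resize(im,None,fx=2.7,fy=2.7,interpolation=cv2.INTER_CUBIC),alpha=1.5,beta=20))"
```

```text
(no output)
```

View pics/side1z.png

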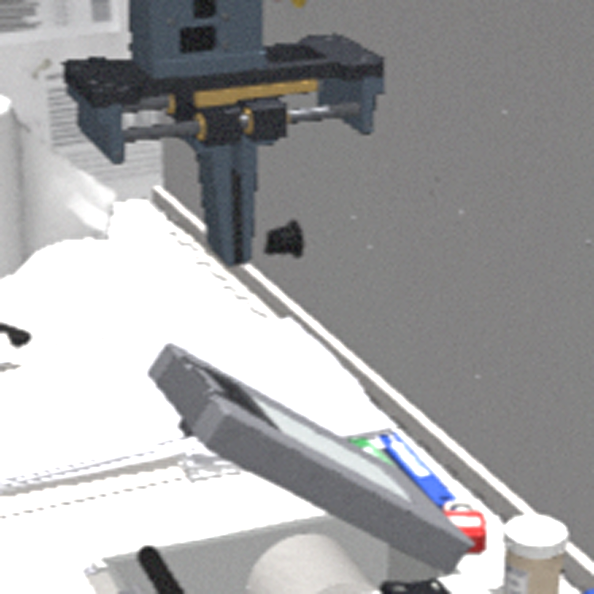

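```bash
python3 -c "
from h import *
go([.519,-.041,.27])
im=grab_frame('side'); cv2.imwrite('pics/side2.png',im); w=grab_frame('wrist'); cv2.imwrite('pics/wrist2.png',w)
go([.519,-.041,.27]); print(get_state()['joint_pos'].round(2))
im=im[40:260,210:430]
cv2.imwrite('pics/side2z.png',cv2.resize(im,None,fx=2.7,fy=2.7))"
```

```text
t 3.35 tcp [ 0.5163 -0.0485  0.3105] rot [ 1.797e+02 -1.000e-01  8.830e+01] F [-0.4  0.9 -0.2] w 0.0008 slide cm [0.75 0.23 4.05] twist -0.6
t 3.45 tcp [ 0.5158 -0.047   0.3108] rot [ 1.797e+02 -1.000e-01  8.840e+01] F [0.1 0.5 0.6] w 0.0006 slide cm [0.6  0.28 4.08] twist -0.5
[-11.95  13.09  80.21   0.18  86.37 -10.36]
```

View pics/side2z.png

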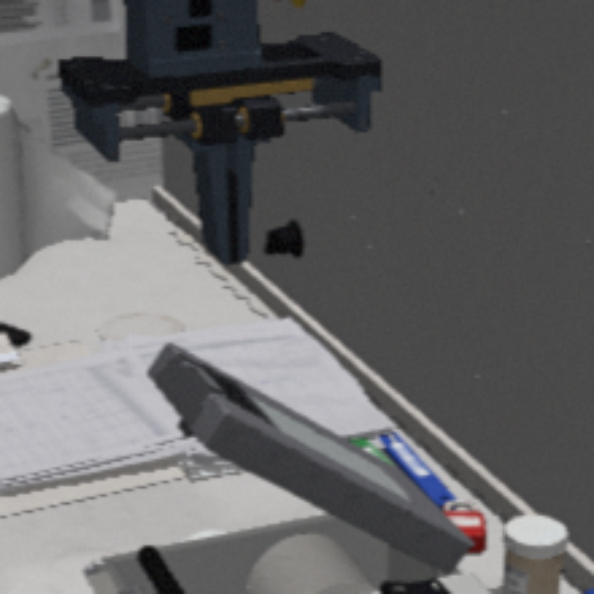

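View pics/wrist2.png

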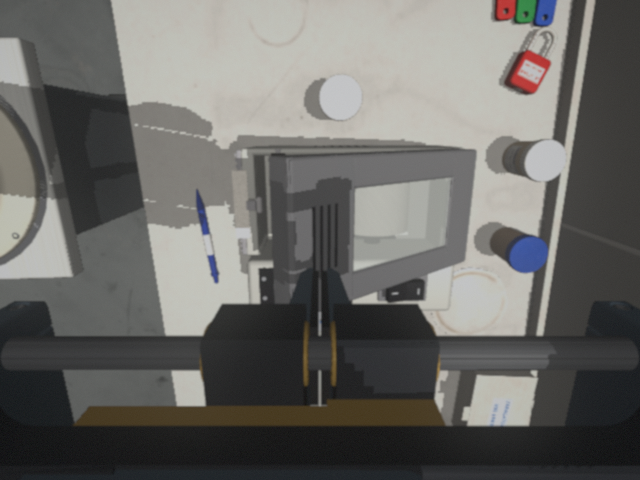

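```bash
python3 -c "
from h import *
s=get_state(); c=camera_model('wrist'); M=c['mount']; K=c['intrinsics']
T=np.eye(4); T[:3,:3]=R.from_euler('xyz',s['tool_rot'],degrees=True).as_matrix(); T[:3,3]=s['tcp_pos']
C=T@M
def wp(P): q=K@(C[:3,:3].T@(np.array(P)-C[:3,3])); return (q[:2]/q[2]).round(1)
print('tip in wrist',wp(s['tcp_pos']), 'side',proj('side',s['tcp_pos']),'dist',np.linalg.norm(s['tcp_pos']-cam('side')[1]))
p=np.load('p.npy')
print('rocker',wp(toW(p,(.06,-.062,.13))))
for a in (.219,): print([wp(toW(p,lidpt(p[3],a,.024,y))) for y in (.094,-.026)])
print('pen', wp(back('top',(371,369),.01)), 'potA', wp(back('top',(268,268),.066)),'potblue',wp(back('top',(374,131),.066)),'potwhite',wp(back('top',(309,130),.066)))
print(proj('side',back('top',(374,131),.066)),proj('side',back('top',(309,130),.066)),proj('side',back('top',(371,369),.01)))
print('fingers w tip', [wp(T[:3,:3]@np.array([x,0,z])+T[:3,3]) for x in(-.016,.016) for z in (0,-.03)])
"
```

```text
tip in wrist [319.3 276.3] side [293.10001958 153.07857924] dist 1.0595617406712998
rocker [405.3 292.1]
[array([286. , 157.4]), array([291.2, 321. ])]
pen [206.2 240. ] potA [340.2  97.5] potblue [528. 254.] potwhite [545.2 161.7]
[435.12714601 262.38770927] [407.83723943 235.53288494] [225.84765037 334.45029686]
fingers w tip [array([319.3, 301.2]), array([319.3, 325.9]), array([319.4, 250.3]), array([319.4, 268.3])]
```

```bash
python3 -c "
from h import *
a=cv2.imread('pics/wrist0.png')[250:350,180:460]; b=cv2.imread('pics/wrist2.png')[140:340,180:460]
a=cv2.resize(a,None,fx=2.7,fy=2.7);b=cv2.resize(b,None,fx=2,fy=2)
b=cv2.copyMakeBorder(b,0,0,0,a.shape[1]-b.shape[1],cv2.BORDER_CONSTANT)
o=cv2.convertScaleAbs(np.vstack([a,b]),alpha=1.8,beta=15)[:600]; print(o.shape); cv2.imwrite('pics/wz.png',o)"
```

```text
(600, 756, 3)
```

View pics/wz.png

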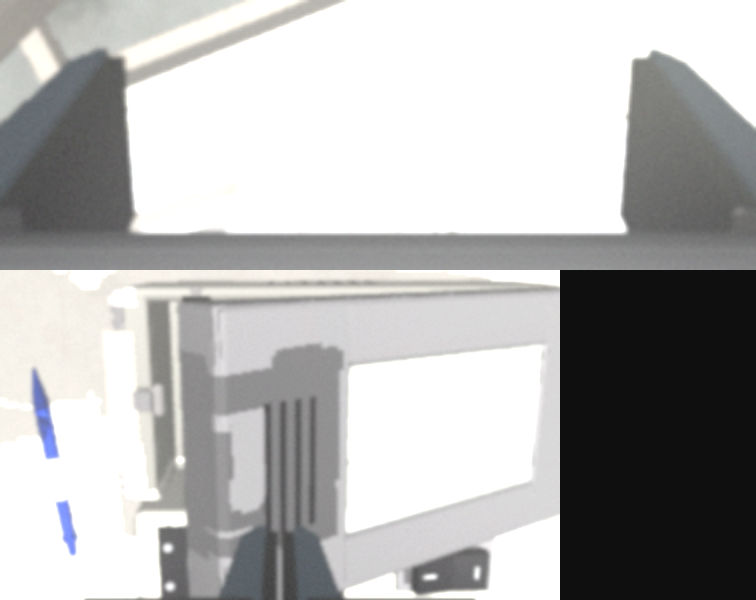

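```bash
python3 -m pendant '[{"hand":0,"slide":[0.6,0.9,2.2],"twist":-0.5},{"hand":0,"slide":[0,0,2.2],"twist":0},{"hand":0,"slide":[0,0,0],"twist":0}]' 
python3 -m pendant '[{"hand":0,"slide":[0,0,0.5],"twist":0},{"hand":0,"slide":[0,0,0.5],"twist":0}]'
python3 -m pendant '[{"hand":0,"slide":[0,0,0.5],"twist":0},{"hand":0,"slide":[0,0,0.5],"twist":0}]'
python3 -c "
from h import *
go([.525,-.041,.22])
im=grab_frame('side'); 
im=im[40:260,210:430]
cv2.imwrite('pics/side3z.png',cv2.resize(im,None,fx=2.7,fy=2.7))"
```

```text
clock: 3.75
tcp_pos: [0.5246, -0.0374, 0.2672]
tool_rot: [179.5, -0.1, 89.2]
ft_force: [-0.7, -0.1, 0.7]
width: 0.0008
clock: 3.95
tcp_pos: [0.5249, -0.036, 0.2587]
tool_rot: [179.4, -0.1, 89.3]
ft_force: [0.1, 0.1, 0.4]
width: 0.0007
clock: 4.15
tcp_pos: [0.5254, -0.0356, 0.2493]
tool_rot: [179.3, -0.1, 89.3]
ft_force: [0.4, -0.4, 0.2]
width: 0.0003
t 4.15 tcp [ 0.5254 -0.0356  0.2493] rot [ 1.793e+02 -1.000e-01  8.930e+01] F [ 0.4 -0.4  0.2] w 0.0003 slide cm [-0.54 -0.07  2.92] twist 0.4
```

View pics/side3z.png

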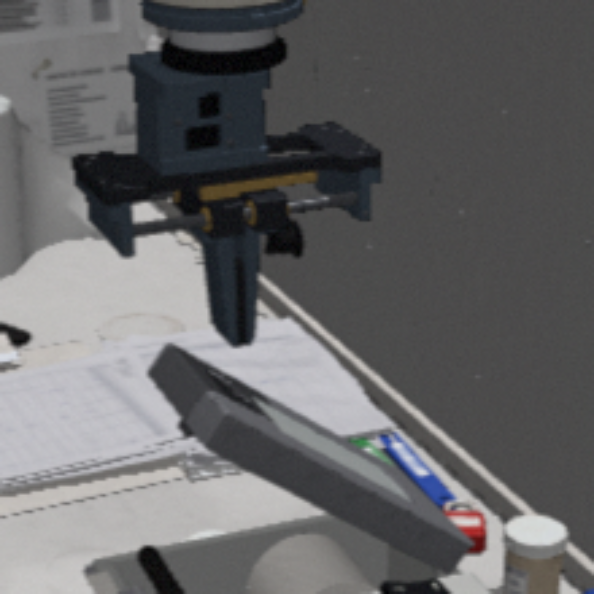

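```bash
python3 -m pendant '[{"hand":0,"slide":[-0.3,0,1.2],"twist":0.4},{"hand":0,"slide":[-0.2,0,1.0],"twist":0}]' 
python3 -m pendant '[{"hand":0,"slide":[0,0,0.5],"twist":0}]'
python3 -m pendant '[{"hand":0,"slide":[0,0,0.5],"twist":0}]'
python3 -m pendant '[{"hand":0,"slide":[0,0,0.5],"twist":0}]'
python3 -c "
from h import *
go([.525,-.041,.22])
im=grab_frame('side'); 
im=im[40:260,210:430]
cv2.imwrite('pics/side4z.png',cv2.resize(im,None,fx=2.7,fy=2.7))"
```

```text
clock: 4.4
tcp_pos: [0.526, -0.0408, 0.2269]
tool_rot: [179.2, -0.1, 88.9]
ft_force: [0.5, 0.3, -0.8]
width: 0.0005
clock: 4.5
tcp_pos: [0.5259, -0.041, 0.2211]
tool_rot: [179.2, -0.1, 88.9]
ft_force: [-0.4, -0.7, -0.8]
width: 0.0004
clock: 4.6
tcp_pos: [0.526, -0.041, 0.2158]
tool_rot: [179.2, -0.1, 88.9]
ft_force: [-0.0, 0.7, -0.0]
width: 0.0004
clock: 4.7
tcp_pos: [0.5262, -0.041, 0.2106]
tool_rot: [179.2, -0.1, 88.9]
ft_force: [-0.6, -0.3, 0.8]
width: 0.0007
t 4.7 tcp [ 0.5262 -0.041   0.2106] rot [ 1.792e+02 -1.000e-01  8.890e+01] F [-0.6 -0.3  0.8] w 0.0007 slide cm [ 0.   -0.1  -0.94] twist 0.0
```

View pics/side4z.png

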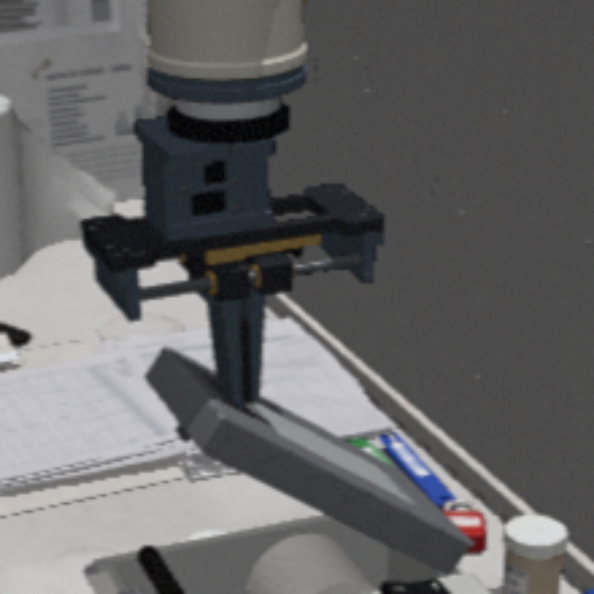

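```bash
python3 -m pendant '[{"hand":0,"slide":[0,-0.75,1.0],"twist":0},{"hand":0,"slide":[0,-0.75,1.0],"twist":0},{"hand":0,"slide":[0,-0.75,1.0],"twist":0}]' 
python3 -m pendant '[{"hand":0,"slide":[0,-0.7,1.0],"twist":0},{"hand":0,"slide":[0,-0.6,1.0],"twist":0},{"hand":0,"slide":[0,-0.5,1.0],"twist":0}]' 
python3 -c "
from h import *
go([.475,-.041,.11])
im=grab_frame('side'); 
im=im[80:300,210:430]
cv2.imwrite('pics/side5z.png',cv2.resize(im,None,fx=2.7,fy=2.7))"
```

```text
clock: 5.05
tcp_pos: [0.5052, -0.0406, 0.1798]
tool_rot: [179.1, -0.1, 88.9]
ft_force: [0.3, 0.2, -0.0]
width: 0.0004
clock: 5.35
tcp_pos: [0.4875, -0.0402, 0.1491]
tool_rot: [179.0, -0.0, 88.9]
ft_force: [1.4, 0.6, 0.8]
width: 0.0005
t 5.35 tcp [ 0.4875 -0.0402  0.1491] rot [179.   -0.   88.9] F [1.4 0.6 0.8] w 0.0005 slide cm [-0.11 -1.32  3.88] twist 0.0
```

View pics/side5z.png

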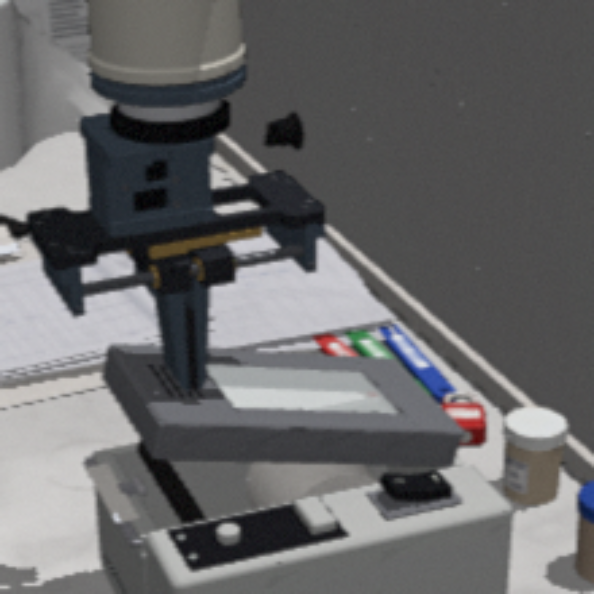

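```bash
python3 -m pendant '[{"hand":0,"slide":[0,-0.45,1.0],"twist":0},{"hand":0,"slide":[0,-0.4,1.0],"twist":0},{"hand":0,"slide":[0,-0.3,1.0],"twist":0}]' 
python3 -m pendant '[{"hand":0,"slide":[0,-0.15,0.5],"twist":0}]' 
python3 -m pendant '[{"hand":0,"slide":[0,-0.1,0.5],"twist":0}]' 
python3 -m pendant '[{"hand":0,"slide":[0,0,0.4],"twist":0}]' 
python3 -c "
from h import *
go([.472,-.041,.104])"
```

```text
clock: 5.7
tcp_pos: [0.4765, -0.0398, 0.1182]
tool_rot: [178.9, -0.0, 89.0]
ft_force: [0.9, -0.6, 0.3]
width: 0.0004
clock: 5.8
tcp_pos: [0.4751, -0.0398, 0.1129]
tool_rot: [178.9, -0.0, 89.0]
ft_force: [-2.6, 0.9, 13.7]
width: 0.001
clock: 5.9
tcp_pos: [0.4743, -0.0397, 0.1083]
tool_rot: [178.9, -0.0, 89.0]
ft_force: [-2.8, 0.9, 4.2]
width: 0.0008
clock: 6.0
tcp_pos: [0.4746, -0.0397, 0.1044]
tool_rot: [178.9, -0.0, 89.0]
ft_force: [-5.4, -0.0, 12.3]
width: 0.0004
t 6.0 tcp [ 0.4746 -0.0397  0.1044] rot [178.9  -0.   89. ] F [-5.4 -0.  12.3] w 0.0004 slide cm [-0.13 -0.26  0.04] twist 0.1
```

```bash
python3 -m pendant '[{"hand":0,"slide":[0,0,0.25],"twist":0}]' 
python3 -m pendant '[{"hand":0,"slide":[0,0,0.2],"twist":0}]' 
python3 -c "
from h import *
go([.472,-.041,.104])
im=grab_frame('side'); 
im=im[80:300,210:430]
cv2.imwrite('pics/side6z.png',cv2.resize(im,None,fx=2.7,fy=2.7))"
```

```text
clock: 6.1
tcp_pos: [0.4747, -0.0397, 0.1035]
tool_rot: [178.9, -0.0, 89.0]
ft_force: [-25.8, 3.5, 87.7]
width: 0.0004
clock: 6.2
tcp_pos: [0.4747, -0.0397, 0.1037]
tool_rot: [178.8, -0.0, 89.0]
ft_force: [-20.5, 3.1, 66.2]
width: 0.0006
t 6.2 tcp [ 0.4747 -0.0397  0.1037] rot [178.8  -0.   89. ] F [-20.5   3.1  66.2] w 0.0006 slide cm [-0.13 -0.27 -0.04] twist 0.1
```

View pics/side6z.png

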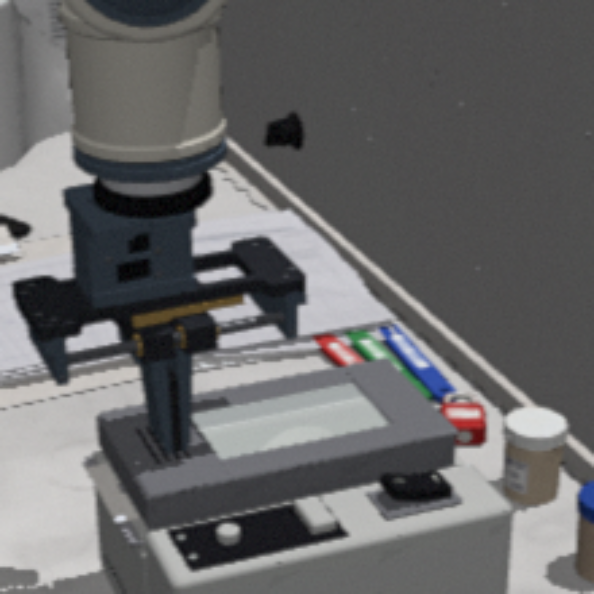

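```bash
python3 -m pendant '[{"hand":0,"slide":[0,0,-2],"twist":0},{"hand":0,"slide":[0,0,-4],"twist":0},{"hand":0,"slide":[0,-1,-4],"twist":0},{"hand":0,"slide":[5,0,0],"twist":0},{"hand":0,"slide":[0,0,0],"twist":0}]' 
python3 -c "
from h import *
go([.592,-.139,.18])
s=get_state()
w=grab_frame('wrist'); cv2.imwrite('pics/wrist7.png',w)
c=camera_model('wrist'); M=c['mount']; K=c['intrinsics']
T=np.eye(4); T[:3,:3]=R.from_euler('xyz',s['tool_rot'],degrees=True).as_matrix(); T[:3,3]=s['tcp_pos']
C=T@M
def wp(P): q=K@(C[:3,:3].T@(np.array(P)-C[:3,3])); return (q[:2]/q[2]).round(1)
p=np.load('p.npy')
for n,P in dict(rockpiv=(.06,-.062,.13),feed=(-.012,-.062,.125),cancel=(-.072,-.062,.124),cRL=(.12,.095,.115),lidFR=(-.114,-.026,.139),lidFL=(-.114,.094,.139)).items(): print(n,wp(toW(p,P)))
print('pen', wp(back('top',(371,369),.01)), 'potA', wp(back('top',(268,268),.066)))
"
```

```text
clock: 6.75
tcp_pos: [0.4656, 0.011, 0.2104]
tool_rot: [178.6, -0.0, 88.8]
ft_force: [-0.2, -0.7, -0.1]
width: 0.0003
t 6.75 tcp [0.4656 0.011  0.2104] rot [178.6  -0.   88.8] F [-0.2 -0.7 -0.1] w 0.0003 slide cm [-14.74  12.86   3.37] twist -0.1
rockpiv [479. 393.]
feed [399.5 390.7]
cancel [334.6 391.1]
cRL [564.4 221.6]
lidFR [287.1 367.8]
lidFL [283.3 231.7]
pen [225.3 308.3] potA [399.7 153.5]
```

View pics/wrist7.png

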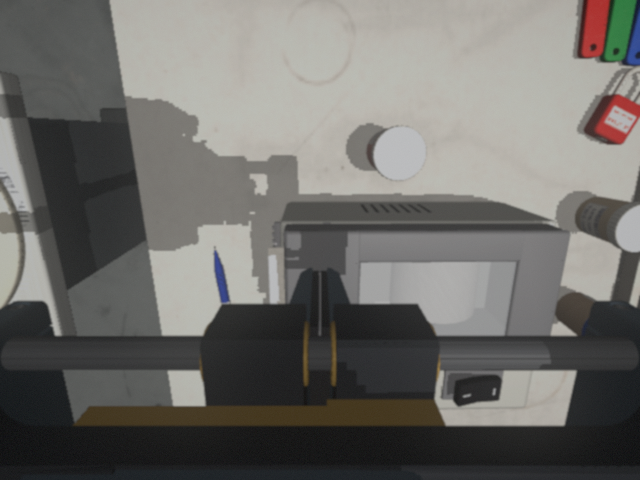

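```bash
python3 -m pendant '[{"hand":0,"slide":[-3.4,3.0,0.5],"twist":0},{"hand":0,"slide":[-3.4,3.0,0.5],"twist":0},{"hand":0,"slide":[-3.4,3.0,0.5],"twist":0},{"hand":0,"slide":[-3.4,3.0,0.5],"twist":0},{"hand":0,"slide":[0,0,0],"twist":0}]' 
python3 -m pendant '[{"hand":0,"slide":[0,0,0],"twist":0}]' 
python3 -c "
from h import *
go([.592,-.139,.12])"
```

```text
clock: 7.3
tcp_pos: [0.5885, -0.1361, 0.1933]
tool_rot: [178.4, 0.1, 89.0]
ft_force: [-0.2, -0.0, -0.0]
width: 0.0005
clock: 7.4
tcp_pos: [0.5884, -0.1373, 0.1925]
tool_rot: [178.5, 0.1, 89.0]
ft_force: [0.2, 0.5, 0.4]
width: 0.0009
t 7.4 tcp [ 0.5884 -0.1373  0.1925] rot [1.785e+02 1.000e-01 8.900e+01] F [0.2 0.5 0.4] w 0.0009 slide cm [-0.16  0.18  7.26] twist 0.1
```

```bash
python3 -m pendant '[{"hand":0,"slide":[-0.2,0.3,3],"twist":0},{"hand":0,"slide":[0,0.1,3],"twist":0},{"hand":0,"slide":[0,0.1,1.5],"twist":0},{"hand":0,"slide":[0,0,0],"twist":0}]' 
python3 -c "
from h import *
go([.592,-.139,.10])
im=grab_frame('side'); 
im=im[150:310,250:470]
cv2.imwrite('pics/side8z.png',cv2.resize(im,None,fx=3,fy=3))"
```

```text
clock: 7.8
tcp_pos: [0.5942, -0.1391, 0.1161]
tool_rot: [178.5, 0.1, 89.0]
ft_force: [-0.1, 0.3, -0.0]
width: 0.0006
t 7.8 tcp [ 0.5942 -0.1391  0.1161] rot [1.785e+02 1.000e-01 8.900e+01] F [-0.1  0.3 -0. ] w 0.0006 slide cm [ 0.01 -0.26  1.61] twist 0.1
```

View pics/side8z.png

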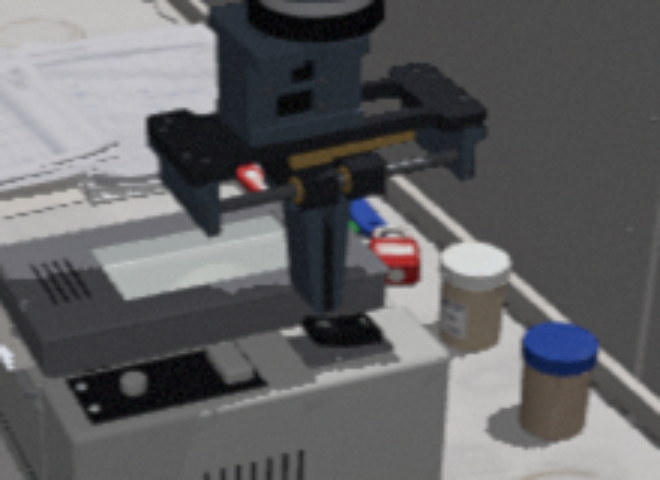

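```bash
python3 -m pendant '[{"hand":0,"slide":[0,-0.3,1.2],"twist":0}]' 
python3 -m pendant '[{"hand":0,"slide":[0,0,0.2],"twist":0}]'
python3 -m pendant '[{"hand":0,"slide":[0,0,0.2],"twist":0}]'
python3 -m pendant '[{"hand":0,"slide":[0,0,0.2],"twist":0}]'
python3 -c "
from h import *
go([.592,-.139,.0885])"
```

```text
clock: 7.95
tcp_pos: [0.5932, -0.1394, 0.1069]
tool_rot: [178.2, 0.2, 89.0]
ft_force: [-0.2, -0.3, -0.0]
width: 0.0005
clock: 8.05
tcp_pos: [0.5922, -0.139, 0.1042]
tool_rot: [178.3, 0.2, 89.0]
ft_force: [0.1, 0.3, -0.6]
width: 0.0006
clock: 8.15
tcp_pos: [0.5925, -0.1391, 0.1028]
tool_rot: [178.2, 0.2, 89.0]
ft_force: [0.3, -0.2, 0.1]
width: 0.0004
clock: 8.25
tcp_pos: [0.5927, -0.1391, 0.101]
tool_rot: [178.2, 0.2, 89.0]
ft_force: [0.7, 0.1, -0.8]
width: 0.0007
t 8.25 tcp [ 0.5927 -0.1391  0.101 ] rot [178.2   0.2  89. ] F [ 0.7  0.1 -0.8] w 0.0007 slide cm [ 0.01 -0.11  1.25] twist 0.1
```

```bash
for i in 1; do python3 -m pendant '[{"hand":0,"slide":[0,0,0.25],"twist":0}]'; done
python3 -m pendant '[{"hand":0,"slide":[0,0,0.25],"twist":0}]'
python3 -m pendant '[{"hand":0,"slide":[0,0,0.25],"twist":0}]'
python3 -c "
from h import *
go([.592,-.139,.0885])"
```

```text
clock: 8.35
tcp_pos: [0.593, -0.1392, 0.0989]
tool_rot: [178.1, 0.2, 89.0]
ft_force: [-6.8, -0.4, 12.0]
width: 0.0005
clock: 8.45
tcp_pos: [0.5924, -0.1391, 0.0967]
tool_rot: [178.2, 0.2, 89.0]
ft_force: [-5.8, -0.0, 7.3]
width: 0.0004
clock: 8.55
tcp_pos: [0.5921, -0.1392, 0.0944]
tool_rot: [178.2, 0.2, 89.0]
ft_force: [-0.3, 0.0, 2.2]
width: 0.0001
t 8.55 tcp [ 0.5921 -0.1392  0.0944] rot [178.2   0.2  89. ] F [-0.3  0.   2.2] w 0.0001 slide cm [ 0.02 -0.03  0.59] twist 0.1
```

```bash
python3 -m pendant '[{"hand":0,"slide":[0,0,0.15],"twist":0}]'
python3 -m pendant '[{"hand":0,"slide":[0,0,0.12],"twist":0}]'
python3 -c "
from h import *
im=grab_frame('side'); 
im=im[150:310,250:470]
cv2.imwrite('pics/side9z.png',cv2.resize(im,None,fx=3,fy=3))"
```

```text
clock: 8.65
tcp_pos: [0.5922, -0.1392, 0.0929]
tool_rot: [178.2, 0.2, 89.0]
ft_force: [0.1, 0.1, 0.8]
width: 0.0005
clock: 8.75
tcp_pos: [0.5924, -0.1393, 0.0923]
tool_rot: [178.2, 0.2, 89.0]
ft_force: [-10.9, 2.1, 26.6]
width: 0.0006
```

View pics/side9z.png

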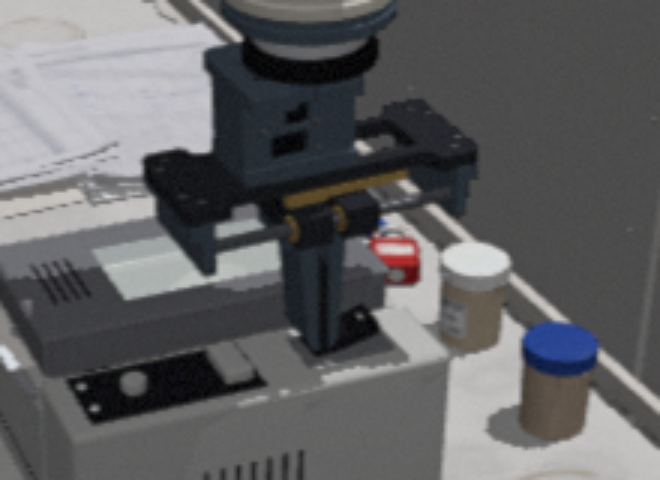

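```bash
python3 -m pendant '[{"hand":0,"slide":[0,0,-2],"twist":0},{"hand":0,"slide":[0,0,-2],"twist":0},{"hand":0,"slide":[0.1,-3,0],"twist":0},{"hand":0,"slide":[0,-2,0],"twist":0},{"hand":0,"slide":[0,0,0],"twist":0}]'
python3 -c "
from h import *
go([.5389,-.1378,.0945])
im=grab_frame('side'); 
im=im[150:310,250:470]
cv2.imwrite('pics/side10z.png',cv2.resize(im,None,fx=3,fy=3))"
```

```text
clock: 9.3
tcp_pos: [0.5414, -0.1374, 0.1325]
tool_rot: [178.0, 0.3, 89.0]
ft_force: [0.5, 1.5, 0.4]
width: 0.0002
t 9.3 tcp [ 0.5414 -0.1374  0.1325] rot [178.    0.3  89. ] F [0.5 1.5 0.4] w 0.0002 slide cm [-0.02 -0.38  3.79] twist 0.1
```

View pics/side10z.png

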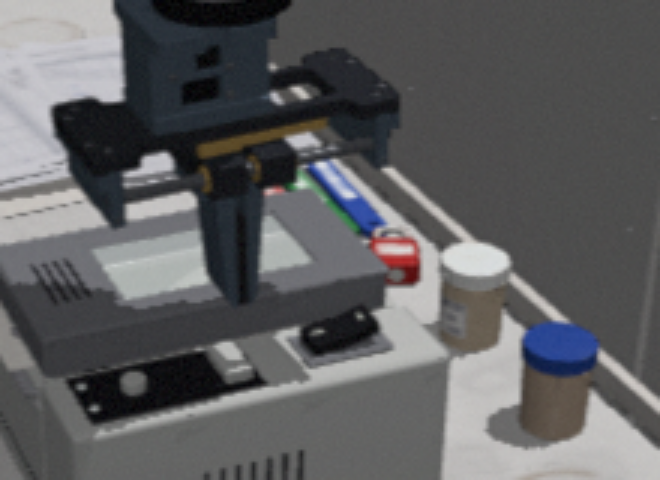

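```bash
python3 -m pendant '[{"hand":0,"slide":[0,-0.3,2],"twist":0},{"hand":0,"slide":[0,0,1.5],"twist":0},{"hand":0,"slide":[0,0,0],"twist":0}]'
python3 -m pendant '[{"hand":0,"slide":[0,0,0.3],"twist":0}]'
python3 -m pendant '[{"hand":0,"slide":[0,0,0.2],"twist":0}]'
python3 -c "
from h import *
go([.5389,-.1378,.0845])"
```

```text
clock: 9.65
tcp_pos: [0.5445, -0.1386, 0.0974]
tool_rot: [177.7, 0.4, 89.0]
ft_force: [0.5, 0.1, -0.0]
width: 0.0005
clock: 9.75
tcp_pos: [0.5456, -0.1388, 0.0947]
tool_rot: [177.7, 0.4, 89.0]
ft_force: [0.0, -0.3, 0.6]
width: 0.0005
clock: 9.85
tcp_pos: [0.5463, -0.1389, 0.0928]
tool_rot: [177.7, 0.4, 89.0]
ft_force: [0.3, 0.3, 0.0]
width: 0.0007
t 9.85 tcp [ 0.5463 -0.1389  0.0928] rot [177.7   0.4  89. ] F [0.3 0.3 0. ] w 0.0007 slide cm [ 0.1  -0.77  0.8 ] twist 0.1
```

```bash
python3 -m pendant '[{"hand":0,"slide":[0.1,-0.6,-0.1],"twist":0},{"hand":0,"slide":[0,0,0],"twist":0}]'
python3 -c "
from h import *
go([.5389,-.1378,.0845])"
```

```text
clock: 10.05
tcp_pos: [0.5405, -0.1378, 0.094]
tool_rot: [177.6, 0.4, 89.0]
ft_force: [-0.1, 0.4, -0.3]
width: 0.0001
t 10.05 tcp [ 0.5405 -0.1378  0.094 ] rot [177.6   0.4  89. ] F [-0.1  0.4 -0.3] w 0.0001 slide cm [ 0.   -0.2   0.94] twist 0.1
```

```bash
python3 -m pendant '[{"hand":0,"slide":[0,-0.1,0.3],"twist":0}]'
python3 -m pendant '[{"hand":0,"slide":[0,-0.05,0.2],"twist":0}]'
python3 -m pendant '[{"hand":0,"slide":[0,0,0.2],"twist":0}]'
python3 -c "
from h import *
go([.5389,-.1378,.0845])"
```

```text
clock: 10.15
tcp_pos: [0.54, -0.1379, 0.0916]
tool_rot: [177.6, 0.4, 89.0]
ft_force: [-0.2, 0.0, 0.5]
width: 0.0003
clock: 10.25
tcp_pos: [0.5396, -0.1379, 0.0896]
tool_rot: [177.5, 0.4, 89.0]
ft_force: [0.9, 0.6, 1.7]
width: 0.0005
clock: 10.35
tcp_pos: [0.5396, -0.1379, 0.0876]
tool_rot: [177.5, 0.4, 89.0]
ft_force: [-0.4, 1.4, 1.3]
width: 0.0003
t 10.35 tcp [ 0.5396 -0.1379  0.0876] rot [177.5   0.4  89. ] F [-0.4  1.4  1.3] w 0.0003 slide cm [ 0.01 -0.08  0.31] twist 0.1
```

```bash
python3 -m pendant '[{"hand":0,"slide":[0,0,0.15],"twist":0}]'
python3 -m pendant '[{"hand":0,"slide":[0,0,0.12],"twist":0}]'
python3 -m pendant '[{"hand":0,"slide":[0,0,0.1],"twist":0}]'
```

```text
clock: 10.45
tcp_pos: [0.5396, -0.1379, 0.086]
tool_rot: [177.5, 0.4, 89.0]
ft_force: [0.6, -0.9, 3.0]
width: 0.0004
clock: 10.55
tcp_pos: [0.5397, -0.1379, 0.0852]
tool_rot: [177.5, 0.4, 89.0]
ft_force: [-7.7, 2.2, 28.9]
width: 0.0004
clock: 10.65
tcp_pos: [0.5397, -0.138, 0.0851]
tool_rot: [177.5, 0.4, 89.0]
ft_force: [-9.6, 3.4, 31.6]
width: 0.0004
```

```bash
python3 -m pendant '[{"hand":0,"slide":[0,0,0.05],"twist":0},{"hand":0,"slide":[0,0,0.05],"twist":0},{"hand":0,"slide":[0,0,0.05],"twist":0}]'
python3 -m pendant '[{"hand":0,"slide":[0,0,0.05],"twist":0},{"hand":0,"slide":[0,0,0.05],"twist":0},{"hand":0,"slide":[0,0,0.05],"twist":0},{"hand":0,"slide":[0,0,0.05],"twist":0},{"hand":0,"slide":[0,0,0.05],"twist":0}]'
python3 -c "
from h import *
im=grab_frame('side'); 
im=im[150:310,250:470]
cv2.imwrite('pics/side11z.png',cv2.resize(im,None,fx=3,fy=3))"
```

```text
clock: 10.95
tcp_pos: [0.5397, -0.138, 0.0856]
tool_rot: [177.4, 0.5, 89.1]
ft_force: [-3.6, 1.5, 12.0]
width: 0.0002
clock: 11.45
tcp_pos: [0.5397, -0.138, 0.0856]
tool_rot: [177.4, 0.5, 89.1]
ft_force: [-4.4, 2.0, 13.9]
width: 0.0005
```

View pics/side11z.png

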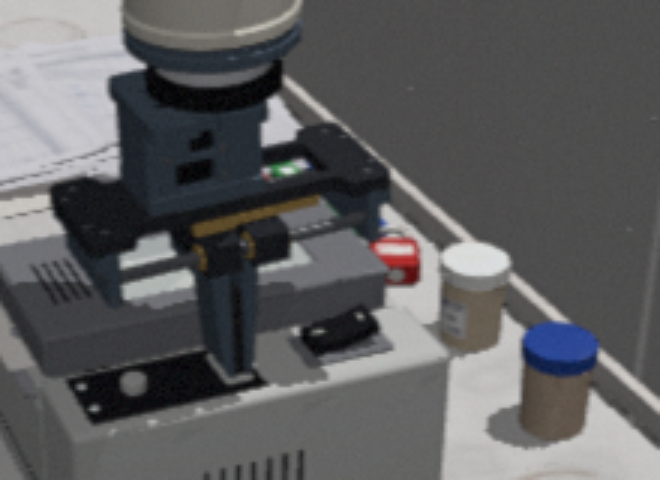

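```bash
R='';
python3 -m pendant '[{"hand":0,"slide":[0,0,0.07],"twist":0},{"hand":0,"slide":[0,0,0.07],"twist":0},{"hand":0,"slide":[0,0,0.07],"twist":0},{"hand":0,"slide":[0,0,0.07],"twist":0},{"hand":0,"slide":[0,0,0.07],"twist":0}]'
python3 -m pendant '[{"hand":0,"slide":[0,0,0.07],"twist":0},{"hand":0,"slide":[0,0,0.07],"twist":0},{"hand":0,"slide":[0,0,0.07],"twist":0},{"hand":0,"slide":[0,0,0.07],"twist":0},{"hand":0,"slide":[0,0,0.07],"twist":0}]'
python3 -m pendant '[{"hand":0,"slide":[0,0,0.07],"twist":0},{"hand":0,"slide":[0,0,0.07],"twist":0},{"hand":0,"slide":[0,0,0.07],"twist":0},{"hand":0,"slide":[0,0,0.07],"twist":0},{"hand":0,"slide":[0,0,0.07],"twist":0}]'
python3 -m pendant '[{"hand":0,"slide":[0,0,0.07],"twist":0},{"hand":0,"slide":[0,0,0.07],"twist":0},{"hand":0,"slide":[0,0,0.07],"twist":0},{"hand":0,"slide":[0,0,0.07],"twist":0},{"hand":0,"slide":[0,0,0.07],"twist":0}]'
python3 -m pendant '[{"hand":0,"slide":[0,0,0.07],"twist":0},{"hand":0,"slide":[0,0,0.07],"twist":0},{"hand":0,"slide":[0,0,0.07],"twist":0},{"hand":0,"slide":[0,0,0.07],"twist":0},{"hand":0,"slide":[0,0,0.07],"twist":0}]'
python3 -m pendant '[{"hand":0,"slide":[0,0,-0.5],"twist":0},{"hand":0,"slide":[0,0,-2],"twist":0},{"hand":0,"slide":[0,0,-4],"twist":0},{"hand":0,"slide":[0,0,-4],"twist":0},{"hand":0,"slide":[0,0,-3],"twist":0}]'
```

```text
clock: 12.0
tcp_pos: [0.5398, -0.138, 0.0855]
tool_rot: [177.3, 0.5, 89.1]
ft_force: [-5.9, 1.3, 18.3]
width: 0.0003
clock: 12.5
tcp_pos: [0.5399, -0.1381, 0.0855]
tool_rot: [177.2, 0.6, 89.1]
ft_force: [-6.2, 1.6, 17.4]
width: 0.0008
clock: 13.0
tcp_pos: [0.54, -0.1381, 0.0855]
tool_rot: [177.1, 0.6, 89.1]
ft_force: [-6.1, 1.5, 18.9]
width: 0.0003
clock: 13.5
tcp_pos: [0.54, -0.1381, 0.0855]
tool_rot: [177.0, 0.7, 89.1]
ft_force: [-6.3, 1.9, 18.1]
width: 0.0003
clock: 14.0
tcp_pos: [0.5401, -0.1381, 0.0855]
tool_rot: [176.9, 0.7, 89.1]
ft_force: [-6.2, 1.3, 17.6]
width: 0.0004
clock: 14.5
tcp_pos: [0.5305, -0.1356, 0.2207]
tool_rot: [177.3, 0.6, 89.1]
ft_force: [0.9, 0.1, -0.8]
width: 0.0006
```

Held down for about 3.4 s, then released. I'll swing the arm away to check everything.

```bash
python3 -m pendant '[{"hand":0,"slide":[4.5,-1,-1],"twist":0},{"hand":0,"slide":[4.5,-1,-1],"twist":0},{"hand":0,"slide":[4.5,-1,-1],"twist":0},{"hand":0,"slide":[4.5,-1,0],"twist":0},{"hand":0,"slide":[4.5,-1,0],"twist":0}]'
python3 -m pendant '[{"hand":0,"slide":[4.5,-1,0],"twist":0},{"hand":0,"slide":[4.5,-1,0],"twist":0},{"hand":0,"slide":[4.5,-1,0],"twist":0},{"hand":0,"slide":[4.5,-1,0],"twist":0},{"hand":0,"slide":[4.5,-1,0],"twist":0}]'
python3 -m pendant '[{"hand":0,"slide":[4.5,-1,0],"twist":0},{"hand":0,"slide":[4.5,-1,0],"twist":0},{"hand":0,"slide":[4.5,-1,0],"twist":0},{"hand":0,"slide":[0,0,0],"twist":0},{"hand":0,"slide":[0,0,0],"twist":0}]'
python3 -c "
from h import *
for n in ('top','side'): cv2.imwrite(f'pics/{n}12.png',grab_frame(n))
im=cv2.imread('pics/side12.png')[150:390,190:450]; cv2.imwrite('pics/side12z.png',cv2.resize(im,None,fx=2.5,fy=2.5,interpolation=cv2.INTER_CUBIC))
im=cv2.imread('pics/top12.png')[170:400,240:470]; cv2.imwrite('pics/top12z.png',cv2.convertScaleAbs(cv2.resize(im,None,fx=2.6,fy=2.6,interpolation=cv2.INTER_CUBIC),alpha=1.5))
"
```

```text
clock: 15.0
tcp_pos: [0.4855, 0.0917, 0.2517]
tool_rot: [176.7, 0.7, 88.6]
ft_force: [0.9, 0.2, -0.1]
width: 0.0006
clock: 15.5
tcp_pos: [0.4378, 0.3269, 0.2463]
tool_rot: [176.6, 0.7, 88.6]
ft_force: [0.4, -0.3, 0.3]
width: 0.0007
clock: 16.0
tcp_pos: [0.4067, 0.4737, 0.241]
tool_rot: [176.6, 0.7, 88.9]
ft_force: [0.3, -0.5, 0.4]
width: 0.0002
```

View pics/side12z.png

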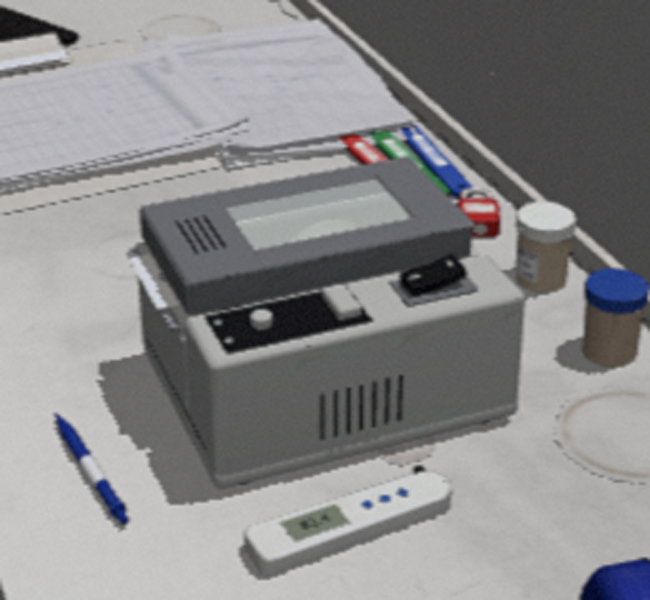

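View pics/top12z.png

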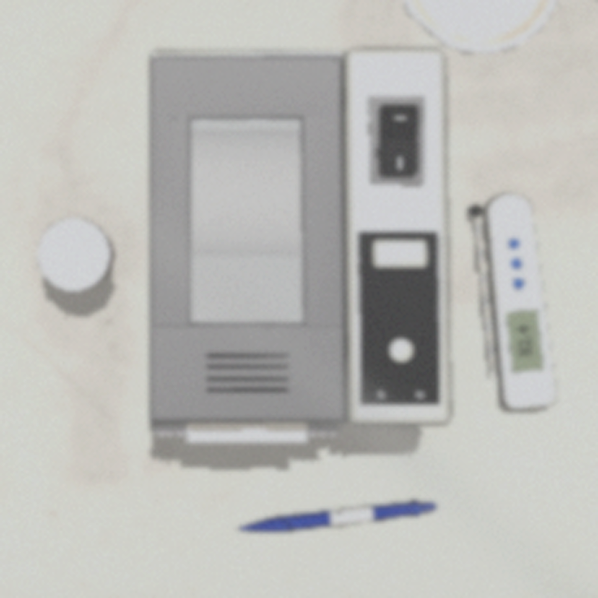

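The lid is flush and shut, and the rocker is over with its rear half up. The feed key is up again, at (400,254) in the top view as before. The cancel key, printer, pots, pen and thermometer are all where they were.

```bash
python3 -c "
from station import *
job_done(); print(get_state()['clock'])"
```

```text
the job is handed in; nothing more can be done
the job is handed in; nothing more can be done
```

The job is done and handed in at about 16 s of the 51 s allowed.

- **Lid:** I pushed it down along its arc with closed fingertips. The catch showed as 13.7 N falling to 4.2 N, and then the lid met a hard stop. The last push on the shut lid briefly reached about 88 N vertically, about 91 N in all. That is more than I intended, though below the 120 N wrist limit.
- **Rocker:** I pressed the raised front half. The force peaked at 12 N, fell away as it snapped over, and then met its stop at about 27 N. Pictures show the rear half standing up afterwards.
- **Feed key:** I held it at its lower stop for about 3.4 s, with 12 to 32 N measured against the key's 3.5 N, and then let it up.
- **Final pictures:** The lid is flush and the feed key is up. The printer, cancel key, pots, pen, thermometer and padlock show no visible shift. The arm is clear of everything.

**Disagreement:** The fingertips lay about 35 mm short of the reported TCP. This showed in the side and wrist pictures and was confirmed when I touched the lid, so I allowed for it in every press. There is no separate sensor for the lid, rocker or keys, so their states rest on the forces and pictures above.

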